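Build the sample stack on the graduated turntable

ROBOT

A 6-joint arm with a two-finger parallel gripper is mounted at the origin on the work surface. World frame = base frame: x ahead of the robot, y to its left, z up, the work surface at z = 0. Lengths are in mm, angles in rad, forces in N, time in s.
With the tool pointing down it reaches from about 300 to 775 mm from the base axis. Payload 14.6 kg.
Tool frame: the origin (TCP) lies at the very end of the fingers, on their centre line; the grasp point (between the pads) lies 19 mm behind it; z points along the fingers, y is the line along which they close (so a half turn about z gives the same grasp; the last joint's range is limited). The gripper opens to 94 mm and grips with 3 to 60 N. Pads are 16 mm wide; open, the fingers measure 119 mm over their backs; the gripper's body (75 mm by 177 mm) begins 78 mm behind the grasp point.
Start: joints at [1.166, 0.3, 1.521, -0, 1.321, -0.067], TCP at [182.274, 518.908, 205.446] pointing down, gripper open.
Joint ranges: [-3.03, 3.03], [-0.79, 2.21], [0.23, 2.52], [-1.04, 4.18], [0, 3.07], [-2.55, 2.55]. Speed limits (rad/s): [2.22, 2.22, 2.57, 3.14, 3.14, 3.14].

INTERFACE

Orientations are given as [roll, pitch, yaw] about the fixed x, y, z axes, in that order (R = Rz(yaw) Ry(pitch) Rx(roll)).
In Python, from cell import manip, eyes, ticket gives the robot as it stands. The module is installed in compiled form; this text tells all that it offers.
- The arm moves only by the tool arm_command, never from a script. Its argument "plan" is a list of rows, each a list of 5 numbers: the opening, from -1 (shut) to 1 (fully open), then the shift along the tool's x, y, z in m, then the turn about the tool's z in rad. In form: [[jaw, dx, dy, dz, roll], ...]. A call has 1 to 20 rows; each row shifts and turns the commanded pose from where the row before left it, along the tool's axes as they then stand; what a row does not reach is not made up. A row lasts 1/8 s, in which the tool goes at most 62.5 mm and 10.7 degrees, less where a joint would pass 70% of its speed; a pose out of reach is approached as far as the arm can. A call is refused whole if a number of a shift passes 0.0625 or a number of a turn 0.188, either way. A call with a gripper value outside its range is refused whole. The fingers move at their own pace and stop on an object; "newtons" is the grip in N (left out, the last holds). Time passes only in rows, so rows that do not move let the fingers close. It gives the time, the measured TCP pose, the force, the opening and the grip force at its end, in the units of the state.
- manip.read_state(): the state, without advancing time (a new reading comes with each control period).
- eyes.camera(name): name is "scene" or "top" or "wrist"; returns a dict with "img" (480x640x3 uint8, blue, green, red), "z_map" (480x640 float32, mm along the optical axis (not along the pixel's ray), 0 where there is no reading), "fx", "fy", "cx", "cy" (pixels), "eye" and "orientation" of the camera in the world. Camera axes: x right, y down, z forward; pixel columns grow to the right and rows downward; lengths in mm; the calibration is good to about 2 mm. A picture is of the moment at which its call begins.
- ticket.sign_off(): hands the job in; it is judged then, once.
The state is a dict: "clock": time; "joints": joint angles; "qd": joint speeds; "effort": joint torques, N m; "eef_pos": TCP position; "eef_rot": TCP orientation; "wrist_force": force on the tool from outside, world axes, zero at the start; "moment": the same for the moment, N m; "finger_gap": finger opening in mm; "finger_force": force on a finger pad.
Only numpy, scipy, OpenCV 4.12 (cv2) and the standard library are available. Lean on these libraries where they do the work, as an engineer would, in place of code of your own. Each camera call takes 0.05 s, during which the arm holds its last target. There are 200 camera calls.

TASK

Move the beaker off the turntable into the drip tray, upright, and turn the turntable so that its scale reads 0 at the index line. With it standing at 0, stack every sample frame on the turntable's bottom frame, one on another, and the flat cover on top of them all, each fully home with its four corner posts in the sockets below. Then turn the turntable to 30 on its scale and leave the stack standing on it, disturbing none of the bottles and boxes around.

Things in the scene. Friction and masses are not known exactly. Their poses are not given: they have to be found in the camera images.
- turntable (a joint): The scale's reading in rad: 0 = the 0 mark is at the index line, 0.524 = the 30 mark; grows as the table turns counter-clockwise seen from above. Starts between 45 and 80 degrees, turns from -11 to 97, stays where it is left (stiff: some 3 N at the lug).
- mount: Fixed grey round mount, 118 mm radius, origin on the axis at the bench. On it turns a white disc, 105 mm radius, top 35 mm above the bench. Black marks at the disc's rim from 0 to 90 degrees: short every 5, longer every 10, longest and thick at 0, 30, 60 and 90; a black dot beside the 0 mark tells it from the others.
- seat (a point): On the turntable's axis at socket-floor level, 39 mm above the bench; turns with the disc. The bottom frame, fixed on the disc, is a deck like the frames' (130 mm along this x, 96 along y, top 14 mm above here) with four sockets, no posts or grip. A frame fully home on it has its origin here, x along this x (either way round); each next frame, or the cover, is 60 mm higher.
- lug (a point): Upright round steel post, 16 mm diameter, fixed to the disc 128 mm from its axis (towards the seat's +y), for turning it: pinch it and lead it in an arc about the axis. This point: on the post's axis, 85 mm above the bench, 16 mm below the post's top; the post is free down to 50 mm below this point.
- index (a point): Black index line, along the radius, on the white block at the rim of the fixed mount; this point is the middle of the line, 34 mm above the bench. It is on the side away from the robot.
- beaker: White plastic beaker, a plain round cup 54 mm outside diameter at the rim, slightly narrower at the foot, 68 mm high, wall 3 mm, mass about 0.09 kg. Stands on the turntable's disc inside the bottom frame. Origin: centre of its underside, z up.
- drip_tray: Low dark steel tray fixed on the bench, 120 x 120 mm, walls 16 mm high and 5 mm thick, inner floor 5 mm above the bench. Origin: centre of its underside.
- frame1: Stacking sample frame, one of 2 or 3 alike (absent: None). Open aluminium deck 130 (x) x 96 (y) x 18 mm on four steel posts 56 mm long. Upright black grip plate in the middle, 64 mm long (x), 10 thick (y), its top 108 mm above the origin, the deck's top 74. Small cups at both ends, lower than the deck's top. Origin: centre, at the level of the post feet; z up. A half turn about z makes no difference. 0.4 kg.
- frame2: As frame1. Posts: 10 mm diameter, 56 mm either way in x and 39 mm in y from the centre; feet taper to 4 mm over the last 6 mm. Steel bars 8 mm wide join them along both long sides, 17 to 27 mm above the feet. In the deck's top, right above each post, a grey corner block with a square socket 13 mm wide, 14 mm deep. Beside the grip the deck is open, 80 mm in y, 15 mm deep.
- frame3: As frame1.
- cover: Flat grey plastic cover plate, 130 (x) x 96 (y) x 8 mm, no sockets, on posts and bars like the frames' (same places; plate underside 56 mm above the origin). In the middle of its top an upright black grip plate 64 mm long (x), 10 mm thick (y), its top 98 mm above the origin. Origin: centre, at the level of the post feet; z up. 0.4 kg.
- reagent_bottle: Brown bottle with a blue cap, 64 mm diameter, 150 mm high, stands beyond the work; not part of the job. Origin: centre of its underside.
- jar: White jar, 60 mm diameter, 80 mm high, stands beyond the work; not part of the job. Origin: centre of its underside.
- tip_box: Closed white plastic box of pipette tips, 70 x 90 x 50 mm, stands beyond the work; not part of the job. Origin: centre of its underside.
Not all that is in view belongs to the job. Leave any black, red or yellow look-alike of the beaker alone.

How it is judged:
By the outcome, as a careful person would: the job done as asked, in the order asked, and still so for the second after the job is handed in, with the robot touching nothing.
Of frame1, frame2, frame3 only 2 to 3 are there at a start; the rules pass over those that are not, and their reading is None.
At some moment in a run one of frame1, frame2, frame3, cover may be knocked a few centimetres aside while the robot is not near it.
It also fails if it takes over 210 s, if anything falls off the work surface, if the arm or the gripper's body presses on something with over 40 N, if the wrist force passes 120 N, or if a joint passes its speed limit or range.

## Working session

There is one attempt and no reset: what is moved stays moved. The work goes in short steps, Python scripts to look and compute and a tool call to move; the robot and the scene stay as the last step left them, time stands still between calls to the robot, and variables do not carry over. Pictures are saved under pics/ and viewed, at most 14 in all, crops included, and the job is handed in when it is done.

Besides the shell and the picture viewer there is one more tool, called after ">>>" by a JSON object that holds its "name" and its "arguments". arm_command: Moves the arm, as the interface text tells. Its arguments: {"type":"object","properties":{"plan":{"type":"array"},"newtons":{"type":"number"}},"required":["plan"]}

```bash
mkdir -p pics; cat > h.py <<'E'
import numpy as np, cv2
from scipy.spatial.transform import Rotation as Rn
from cell import manip, eyes, ticket
def snap(name,tag):
    c=eyes.camera(name); cv2.imwrite(f'pics/{tag}.png',c['img']); np.savez(f'pics/{tag}.npz',**{k:np.array(v) for k,v in c.items()}); return c
def cloud(c):
    o=np.array(c['orientation'],float)
    Rm=o if o.shape==(3,3) else Rn.from_euler('xyz',o).as_matrix()
    z=np.array(c['z_map'],float); v,u=np.mgrid[:480,:640]
    p=np.stack([(u-c['cx'])/c['fx']*z,(v-c['cy'])/c['fy']*z,z],-1)@Rm.T+np.array(c['eye'])
    p[z<=0]=np.nan
    return p
def ray(c,u,v,h):
    o=np.array(c['orientation'],float)
    Rm=o if o.shape==(3,3) else Rn.from_euler('xyz',o).as_matrix()
    d=Rm@np.array([(u-c['cx'])/c['fx'],(v-c['cy'])/c['fy'],1.]); e=np.array(c['eye'],float)
    return e+d*(h-e[2])/d[2]
E
python3 - <<'E'
from h import *
for n in('top','scene'):
    c=snap(n,n+'0'); print(n,c['eye'],c['orientation'],c['fx'],c['cx'],c['cy'])
print(manip.read_state())
E
```

```text
top [ 525.38501554  -38.45357372 1189.65039419] [-3.06299824 -0.00807034 -1.55301398] 492.0393876211599 321.31336073615466 238.23099624094758
scene [1403.90752064 -409.80102019 1027.31642358] [-2.38769808 -0.00988055  1.14760971] 592.7136675678181 309.800550637442 229.09956813483686
{'clock': 0.1, 'joints': array([ 1.16639367e+00,  3.00414823e-01,  1.52151495e+00, -3.15667209e-05,
        1.32074154e+00, -6.66142986e-02]), 'qd': array([-0.00122787, -0.00230486, -0.00320029, -0.00106723, -0.00120003,
       -0.00054459]), 'effort': array([ 2.33444822e-03, -5.32638323e+01, -3.53286231e+01,  7.09785079e-02,
        2.34153948e-02, -8.26861583e-05]), 'eef_pos': array([182.19160589, 518.68626375, 204.9451848 ]), 'eef_rot': array([-3.14051434e+00, -4.12928017e-05,  2.80381210e+00]), 'wrist_force': array([ 0.36208033,  0.19234957, -1.02616036]), 'moment': array([-0.02747318,  0.02076984,  0.01578924]), 'finger_force': 0.0, 'finger_gap': 94.06171739402275}
```

View pics/top0.png

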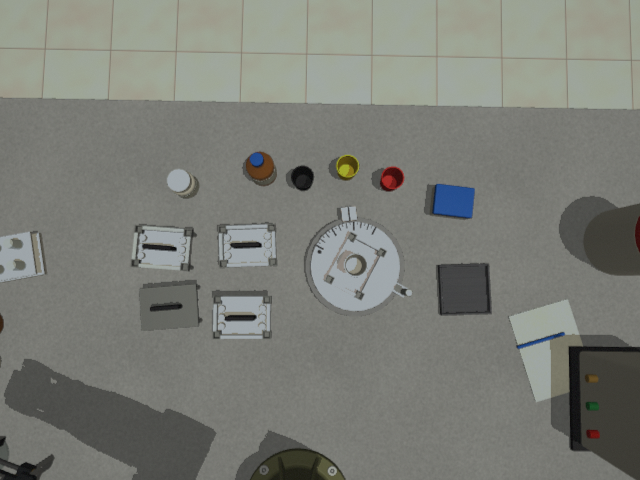

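View pics/scene0.png

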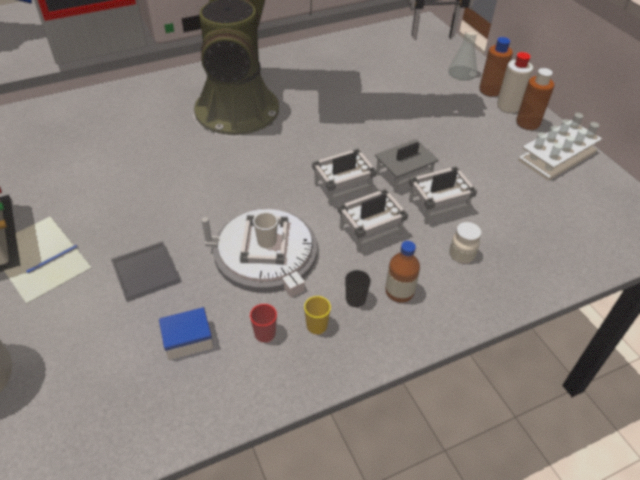

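The top view shows image-up = +x and image-left = +y. Three frames are at (162,247), (247,244) and (242,317). The cover is at (168,306), the turntable with beaker at (354,264), the lug at (403,292), the index at (349,214) and the tray at (464,289). The black, yellow and red cups in the far row are decoys.

```bash
cat >> h.py <<'E'
def load(tag): return dict(np.load(f'pics/{tag}.npz'))
E
python3 - <<'E'
from h import *
c=load('top0');p=cloud(c);q=load('scene0');ps=cloud(q)
z=p[...,2]
for nm,cl in(('top',p),('scene',ps)):
  print(nm,'bench',np.nanmedian(cl[380:400,300:330,2]) if nm=='top' else np.nanmedian(cl[180:200,150:190,2]))
  m=((cl[...,2]>50)&(cl[...,2]<175)&(cl[...,0]>250)&(cl[...,0]<850)&(abs(cl[...,1])<520)).astype(np.uint8)
  n,l,s,ct=cv2.connectedComponentsWithStats(m)
  for i in range(1,n):
    if s[i,4]<25: continue
    P=cl[l==i]; r=cv2.minAreaRect(P[:,:2].astype(np.float32))
    print(ct[i].round(),s[i,4],'med',np.median(P,0).round(1),'zmax',np.percentile(P[:,2],[50,97]).round(1),'rect',np.round(r[0],1),np.round(r[1],1),round(r[2],1))
# grips: dark px
hsv=c['img'].max(-1)
for (u,v) in[(162,247),(247,244),(242,317),(168,306)]:
  w=np.zeros_like(hsv);w[v-12:v+13,u-24:u+25]=1
  m=(hsv<45)&(w>0)
  ys,xs=np.nonzero(m); r=cv2.minAreaRect(np.stack([xs,ys],1).astype(np.float32))
  Q=np.array([ray(c,a,b,98 if v==306 else 108) for a,b in cv2.boxPoints(r)])
  print('grip',r,Q.mean(0).round(1),len(xs), np.nanpercentile(p[m][:,2],[10,50,90]).round(1))
for u,v in [(354,264),(403,292),(349,214),(464,289),(351,263)]:
  print(u,v,p[v,u].round(1))
E
```

```text
top bench -0.40411251026011996
[260. 167.] 710 med [765.6  91.3 105.6] zmax [105.6 151.7] rect [774.   96.4] [62.2 61.8] 89.5
[347. 165.] 162 med [ 792.2 -104.    66.4] zmax [66.4 71.2] rect [ 783.4 -102.9] [52.9 50.9] 47.2
[302. 175.] 149 med [764.6   1.7  66.1] zmax [66.1 71.6] rect [755.    1.2] [52.3 50.9] 1.2
[393. 177.] 158 med [ 761.8 -211.6   64.8] zmax [64.8 70.9] rect [ 757.4 -208.1] [52.5 51.5] 13.8
[180. 182.] 535 med [737.4 278.6  78.8] zmax [78.8 83. ] rect [738.1 280.7] [55.3 54. ] 26.3
[439. 190.] 42 med [ 733.4 -319.9   51.6] zmax [51.6 53.8] rect [ 735.4 -321.2] [16.  29.4] 65.0
[454. 202.] 455 med [ 706.2 -352.7   51.3] zmax [51.3 54.5] rect [ 708.6 -354.8] [91.1 68.2] 85.7
[162. 248.] 2453 med [583.9 317.2  62.3] zmax [ 62.3 106.7] rect [585.3 317.1] [132.  96.] 86.8
[247. 246.] 2381 med [592.6 123.4  61.8] zmax [ 61.8 106.2] rect [594.1 122.7] [ 94.3 130.4] 3.3
[340. 270.] 249 med [537.5 -91.   52.8] zmax [52.8 56.6] rect [ 554.  -120.4] [ 84.  125.9] 63.6
[368. 243.] 112 med [ 605.9 -153.3   53.1] zmax [53.1 56.2] rect [ 604.3 -155.1] [89.8 11.5] 63.1
[357. 264.
[... 1666 characters left out ...]
9 72. ] 82.8
grip ((159.00689697265625, 246.91726684570312), (32.221649169921875, 3.8200924396514893), 4.763641834259033) [585.  310.4 108. ] 120 [102.5 106.8 110.2]
grip ((245.507568359375, 244.673583984375), (4.343722343444824, 29.016067504882812), 87.51044464111328) [593.4 120.8 108. ] 125 [103.5 106.5 109.8]
grip ((240.0, 317.0), (4.0, 30.0), 90.0) [435.6 128.1 108. ] 143 [ 69.5 105.5 109. ]
grip ((165.50344848632812, 307.0414123535156), (4.152274131774902, 31.225101470947266), 85.2363510131836) [453.7 293.6  98. ] 131 [79.9 96.6 99.6]
354 264 [ 557.2 -123.7   36.9]
403 292 [ 495.1 -232.    76.7]
349 214 [ 675.  -110.5   35.7]
464 289 [ 502.9 -391.5    3.8]
351 263 [ 559.3 -116.3   42.6]
```

```bash
python3 - <<'E'
from h import *
i=load('top0')['img']
cv2.imwrite('pics/c1.png',np.hstack([cv2.resize(i[205:320,300:415],(575,575),interpolation=cv2.INTER_CUBIC)]))
E
```

```text
(no output)
```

View pics/c1.png

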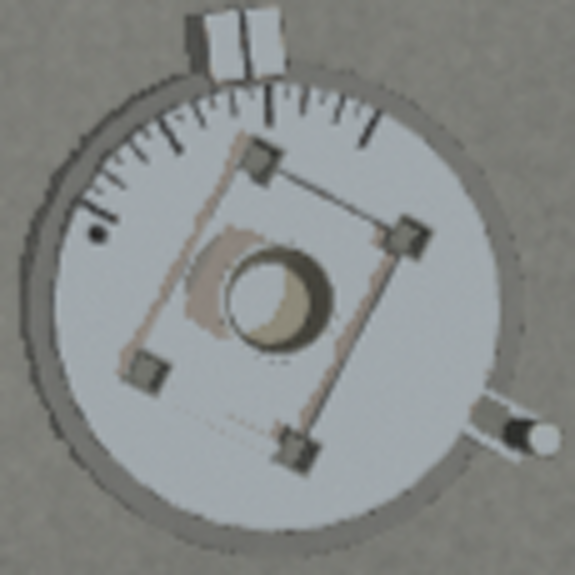

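The crop shows the 0 mark and dot at crop (100,220). The index line at (245,45) sits between the 30 and 60 marks, at about 55. The lug at (540,440) is opposite the 0 mark. I'll move over the beaker now.

>>> {"name": "arm_command", "arguments": {"plan": [[1, 0, 0, -0.01, 0.176], [1, 0, 0, -0.01, 0.176], [1, 0, 0, -0.01, 0.176], [1, 0, 0, -0.01, 0.176], [1, 0, 0, -0.01, 0.176], [1, 0, 0, -0.01, 0.176], [1, 0, 0, -0.01, 0.176], [1, -0.045, 0.026, 0, 0], [1, -0.045, 0.026, 0, 0], [1, -0.045, 0.026, 0, 0], [1, -0.045, 0.026, 0, 0], [1, -0.045, 0.026, 0, 0], [1, -0.045, 0.026, 0, 0], [1, -0.045, 0.026, 0, 0], [1, -0.045, 0.026, 0, 0], [1, -0.045, 0.026, 0, 0], [1, -0.045, 0.026, 0, 0], [1, -0.045, 0.026, 0, 0], [1, -0.045, 0.026, 0, 0], [1, 0, 0, 0, 0]]}}

```text
clock: 2.6
eef_pos: [495.4, -23.1, 274.5]
eef_rot: [-3.14, 0.0, 1.568]
wrist_force: [-0.5, 0.3, 0.1]
finger_gap: 93.9
finger_force: 0.0
```

>>> {"name": "arm_command", "arguments": {"plan": [[1, -0.033, 0.02, 0, 0], [1, -0.033, 0.02, 0, 0], [1, -0.033, 0.019, 0, 0], [1, 0, 0, 0, 0], [1, 0, 0, 0, 0]]}}

```text
clock: 3.22
eef_pos: [553.6, -118.7, 275.4]
eef_rot: [-3.141, -0.0, 1.572]
wrist_force: [-0.3, 0.3, 0.5]
finger_gap: 94.3
finger_force: 0.0
```

```bash
cat >> h.py <<'E'
def delta(x,y,z,yaw):
    s=manip.read_state(); P=s['eef_pos']; y0=s['eef_rot'][2]
    r=(y0-yaw+np.pi/2)%np.pi-np.pi/2; y1=y0-r; d=np.array([x,y,z])-P
    print('now',P.round(1),round(y0,3),'| roll',round(r,3),'then dx,dy,dz mm',round(d[0]*np.cos(y1)+d[1]*np.sin(y1),1),round(d[0]*np.sin(y1)-d[1]*np.cos(y1),1),round(-d[2],1))
E
python3 - <<'E'
from h import *
c=snap('wrist','w1'); print(c['eye'],c['orientation'],c['fx'],manip.read_state()['eef_pos'])
p=cloud(c); z=p[...,2]
m=((z>92)&(z<112)&(np.hypot(p[...,0]-554,p[...,1]+122)<45))
P=p[m]; print(len(P)); 
if len(P)>50:
  print(cv2.minEnclosingCircle(P[:,:2].astype(np.float32)), cv2.minAreaRect(P[:,:2].astype(np.float32)), np.percentile(P[:,2],[5,50,95]))
E
```

```text
[554.07006479 -51.01135278 454.42033083] [2.90347748e+00 8.41141680e-04 1.13084883e-03] 419.67226329656785 [ 553.5728207  -118.5464507   275.59149048]
916
((552.7327270507812, -122.01361846923828), 26.800472259521484) ((552.6497192382812, -121.83397674560547), (52.50080108642578, 52.31381607055664), 89.37808990478516) [ 93.62491162 102.20853412 103.70192862]
```

View pics/w1.png

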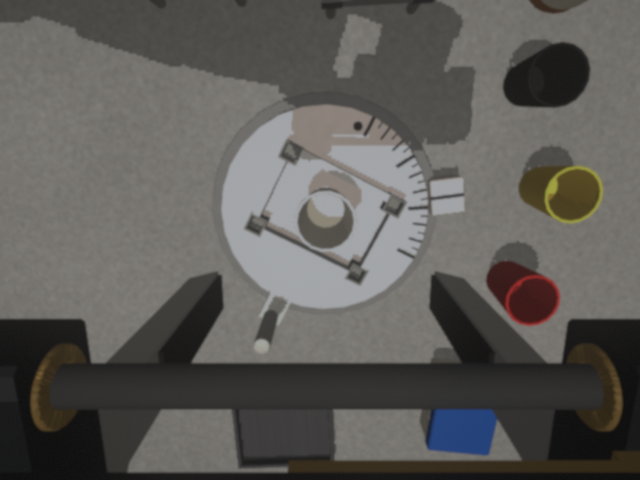

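The wrist view shows the beaker rim at (326,218), the disc centre near (325,202), the index at (447,196), the lug top at (262,345) and the tray at the bottom (285,430). The depth data puts the beaker at (552.7, -122), so I'll go down on it.

>>> {"name": "arm_command", "arguments": {"newtons": 12, "plan": [[1, -0.003, -0.001, 0.03, 0], [1, 0, 0, 0.035, 0], [1, 0, 0, 0.035, 0], [1, 0, 0, 0.035, 0], [1, 0, 0, 0.035, 0], [1, 0, 0, 0.03, 0], [1, 0, 0, 0, 0], [-0.3, 0, 0, 0, 0], [-0.3, 0, 0, 0, 0], [-0.3, 0, 0, 0, 0], [-0.3, 0, 0, 0, 0], [-0.3, 0, 0, 0, 0], [-0.3, 0, 0, 0, 0]]}}

```text
clock: 4.9
eef_pos: [553.0, -122.7, 75.7]
eef_rot: [3.141, 0.0, 1.572]
wrist_force: [-1.4, -0.2, 3.7]
finger_gap: 52.8
finger_force: 12.0
```

```bash
python3 - <<'E'
from h import *
c=load('w1');p=cloud(c);z=p[...,2];t=load('top0');pt=cloud(t)
for nm,q in(('w',p),('t',pt)):
  h=q[...,2]; r=np.hypot(q[...,0]-556,q[...,1]+124)
  m=(h>49)&(h<58)&(r<90)&(r>32); P=q[m]; print(nm,'deck',len(P),cv2.minAreaRect(P[:,:2].astype(np.float32)),np.median(P[:,2]))
  m=(h>30)&(h<40)&(r<116); 
  b=np.zeros(m.shape,np.uint8);b[m]=255
  P=q[m]; print('disc',cv2.minEnclosingCircle(P[:,:2].astype(np.float32)),np.median(P[:,2]))
  m=(h>90)&(h<112)&(np.hypot(q[...,0]-496,q[...,1]+239)<25);P=q[m];print('lug',len(P),P.mean(0),np.percentile(P[:,2],95))
m=(pt[...,2]>10)&(pt[...,2]<25)&(np.hypot(pt[...,0]-503,pt[...,1]+391)<100)
print('tray',cv2.minAreaRect(pt[m][:,:2].astype(np.float32)),np.nanmedian(pt[280:300,450:475,2]))
# grey colors for mark/index
for u,v in[(358,126),(370,125),(447,196),(422,208),(407,160)]: print(u,v,ray(c,u,v,35).round(1))
E
python3 - <<'E'
import sys; sys.path.insert(0,'.')
from h import *
i=load('pics/w1'.replace('pics/','..pics/') )['img'] if 0 else cv2.imread('pics/w1.png')
cv2.imwrite('pics/c2.png',cv2.resize(i[100:280,330:480],(600,720),interpolation=cv2.INTER_CUBIC)[:600])
E
```

```text
w deck 3467 ((551.709228515625, -126.24797058105469), (96.24586486816406, 130.15415954589844), 62.92550277709961) 52.715984837998235
disc ((559.96923828125, -129.4011688232422), 113.52416229248047) 34.88621704643731
lug 276 [ 494.09358506 -238.08600793   98.90294362] 101.59604651622443
t deck 573 ((552.7755737304688, -126.21450805664062), (95.39177703857422, 129.48678588867188), 63.0274543762207) 52.70148859775054
disc ((560.4641723632812, -129.72686767578125), 112.86394500732422) 34.77016114670937
lug 42 [ 495.03514421 -239.33148046   99.68944111] 102.86697294848452
tray ((502.6683044433594, -390.6354064941406), (120.02143096923828, 121.48878479003906), 2.778681755065918) 4.742196520148127
358 126 [584.6 -41.4  35. ]
370 125 [596.2 -40.4  35. ]
447 196 [ 675.2 -109.1   35. ]
422 208 [ 650.8 -121.4   35. ]
407 160 [633.4 -73.6  35. ]
```

View pics/c2.png

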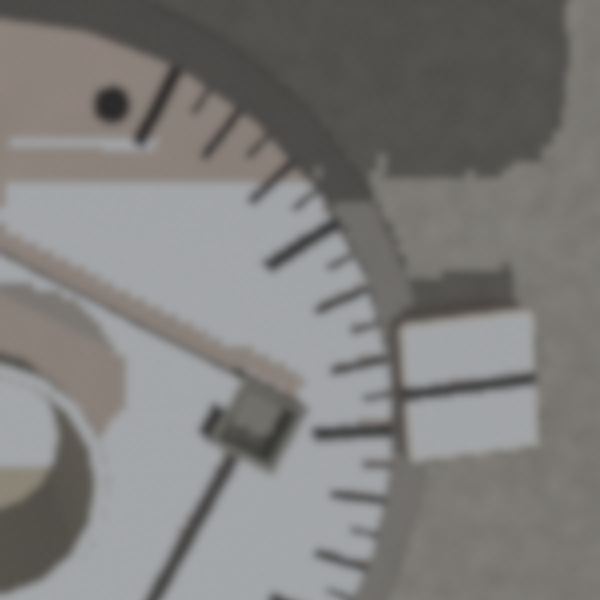

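The crop shows the index line just beside the 55 tick, before the 60 mark. That agrees with the computed 55.3°. The beaker is held, so I'll carry it to the tray.

>>> {"name": "arm_command", "arguments": {"plan": [[-0.3, 0, 0, -0.025, 0], [-0.3, 0, 0, -0.035, 0], [-0.3, 0, 0, -0.035, 0], [-0.3, -0.025, -0.005, 0, 0], [-0.3, -0.045, -0.008, 0, 0], [-0.3, -0.045, -0.008, 0, 0], [-0.3, -0.045, -0.008, 0, 0], [-0.3, -0.045, -0.008, 0, 0], [-0.3, -0.038, -0.008, 0, 0], [-0.3, -0.025, -0.005, 0, 0], [-0.3, 0, 0, 0, 0], [-0.3, 0, 0, 0.03, 0], [-0.3, 0, 0, 0.03, 0], [-0.3, 0, 0, 0.03, 0], [-0.3, 0, 0, 0.02, 0], [-0.3, 0, 0, 0.007, 0], [-0.3, 0, 0, 0, 0]]}}

```text
clock: 7.02
eef_pos: [503.5, -390.7, 53.8]
eef_rot: [3.141, 0.0, 1.572]
wrist_force: [0.2, -0.4, -0.9]
finger_gap: 52.6
finger_force: 12.0
```

>>> {"name": "arm_command", "arguments": {"plan": [[-0.3, 0, 0, 0.007, 0], [-0.3, 0, 0, 0, 0], [0.2, 0, 0, 0, 0], [1, 0, 0, 0, 0], [1, 0, 0, 0, 0], [1, 0, 0, -0.03, 0], [1, 0, 0, -0.04, 0], [1, 0, 0, -0.04, 0], [1, 0, 0, 0, 0.158], [1, 0, 0, 0, 0.158], [1, 0, 0, 0, 0.157], [1, 0.0325, -0.0193, 0, 0], [1, 0.0325, -0.0193, 0, 0], [1, 0.0325, -0.0193, 0, 0], [1, 0.0325, -0.0193, 0, 0], [0.2, 0, 0, 0, 0], [0.2, 0, 0, 0, 0]]}}

```text
clock: 9.15
eef_pos: [493.7, -240.4, 156.7]
eef_rot: [3.141, 0.0, 1.099]
wrist_force: [0.0, -0.2, -0.3]
finger_gap: 77.5
finger_force: 0.0
```

```bash
python3 - <<'E'
from h import *
delta(494,-239.5,66,1.0987)
c=snap('top','t1');p=cloud(c);h=p[...,2]
m=(h>50)&(h<90)&(np.hypot(p[...,0]-503,p[...,1]+391)<50);print('beaker',m.sum(),cv2.minAreaRect(p[m][:,:2].astype(np.float32)) if m.sum()>5 else 0,np.nanpercentile(h[m],95))
E
```

```text
now [ 493.7 -240.4  156.7] 1.099 | roll 0.0 then dx,dy,dz mm 0.9 -0.1 90.7
beaker 94 ((518.9130249023438, -398.2012023925781), (51.935874938964844, 19.60392951965332), 62.47172927856445) 74.53941298751067
```

>>> {"name": "arm_command", "arguments": {"newtons": 40, "plan": [[0.2, 0.001, 0, 0.03, 0], [0.2, 0, 0, 0.03, 0], [0.2, 0, 0, 0.03, 0], [0.2, 0, 0, 0, 0], [-1, 0, 0, 0, 0], [-1, 0, 0, 0, 0], [-1, 0, 0, 0, 0], [-1, 0, 0, 0, 0], [-1, 0, 0, 0, 0], [-1, 0, 0, 0, 0]]}}

```text
clock: 10.45
eef_pos: [494.0, -239.0, 66.7]
eef_rot: [3.141, 0.0, 1.099]
wrist_force: [-1.7, 0.5, 4.3]
finger_gap: 15.5
finger_force: 40.0
```

```bash
python3 - <<'E'
from h import *
print(manip.read_state())
E
```

```text
{'clock': 10.45, 'joints': array([-5.17332701e-01,  4.51411856e-01,  1.66056116e+00, -5.47476273e-05,
        1.02940914e+00, -4.53764045e-02]), 'qd': array([-7.78428469e-05,  1.20478779e-03, -2.55673651e-03,  4.41987687e-04,
        2.77400713e-04, -5.68910193e-05]), 'effort': array([-2.68778350e-02, -5.46006489e+01, -2.94827235e+01,  8.29120958e-02,
       -3.35089294e-01,  1.05617096e-02]), 'eef_pos': array([ 494.03021337, -239.01988048,   66.69092346]), 'eef_rot': array([3.14138451e+00, 5.64241589e-05, 1.09886823e+00]), 'wrist_force': array([-1.74962635,  0.54323578,  4.30764931]), 'moment': array([0.06175024, 0.31391249, 0.00908127]), 'finger_force': 40.00106692314148, 'finger_gap': 15.48544170740592}
```

>>> {"name": "arm_command", "arguments": {"plan": [[-1, 0.0004, -0.0103, 0, 0.0805], [-1, 0.0004, -0.0103, 0, 0.0805], [-1, 0.0004, -0.0103, 0, 0.0805], [-1, 0.0004, -0.0103, 0, 0.0805], [-1, 0.0004, -0.0103, 0, 0.0805], [-1, 0.0004, -0.0103, 0, 0.0805], [-1, 0.0004, -0.0103, 0, 0.0805], [-1, 0.0004, -0.0103, 0, 0.0805], [-1, 0.0004, -0.0103, 0, 0.0805], [-1, 0.0004, -0.0103, 0, 0.0805], [-1, 0.0004, -0.0103, 0, 0.0805], [-1, 0.0004, -0.0103, 0, 0.0805], [-1, 0, 0, 0, 0], [-1, 0, 0, 0, 0]]}}

```text
clock: 12.2
eef_pos: [425.5, -142.0, 66.7]
eef_rot: [-3.141, -0.001, 0.135]
wrist_force: [1.7, 2.7, 3.9]
finger_gap: 15.1
finger_force: 40.0
```

```bash
python3 - <<'E'
from h import *
s=manip.read_state();P=s['eef_pos'];print(P,s['eef_rot'],s['wrist_force'],s['moment'],np.degrees(np.arctan2(P[1]+126.3,P[0]-552)))
c=snap('top','t2');w=snap('wrist','w2')
p=cloud(c);h=p[...,2];r=np.hypot(p[...,0]-552,p[...,1]+126.3)
m=(h>49)&(h<58)&(r<90);print(cv2.minAreaRect(p[m][:,:2].astype(np.float32)))
m=(h>50)&(h<90)&(np.hypot(p[...,0]-503,p[...,1]+391)<60);print('beaker',cv2.minAreaRect(p[m][:,:2].astype(np.float32)),np.nanpercentile(h[m],95))
i=c['img'];a=cv2.resize(i[200:320,300:420],(580,580),interpolation=cv2.INTER_CUBIC)
cv2.imwrite('pics/c3.png',a)
E
```

```text
[ 425.4892428  -142.00828082   66.70592782] [-3.14149026e+00 -7.33595024e-04  1.34550723e-01] [1.65561917 2.69752768 3.93393087] [ 0.60839952 -0.27450716 -0.0074897 ] -172.922062021716
((552.9926147460938, -126.53498840332031), (95.76699829101562, 130.15090942382812), 7.457507610321045)
beaker ((504.52886962890625, -390.3799743652344), (49.67670822143555, 54.39556121826172), 1.282275676727295) 75.04295187826713
```

View pics/c3.png

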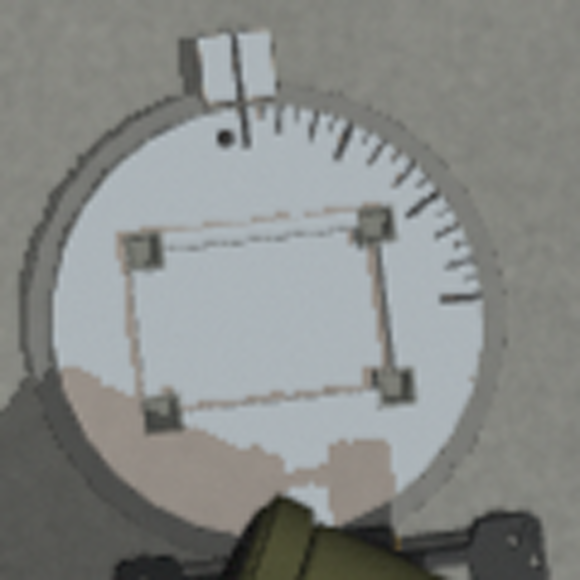

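The 0 mark now lines up with the index line (crop (240,105)), and the beaker stands upright in the tray. I'll release and check from above.

>>> {"name": "arm_command", "arguments": {"plan": [[-0.7, 0, 0, 0, 0], [0, 0, 0, 0, 0], [0, 0, 0, 0, 0], [0, 0, 0, -0.04, 0], [0, 0, 0, -0.06, 0], [0, 0, 0, -0.06, -0.174], [0, 0, 0, -0.05, -0.174], [0, 0, 0, 0, -0.174], [0, 0, 0, 0, -0.174], [0, 0, 0, 0, -0.174], [0, 0, 0, 0, -0.174], [0, 0, 0, 0, -0.174], [0, 0, 0, 0, -0.175], [0, 0, 0, 0, -0.175], [0, 0, 0.042, 0, 0], [0, 0, 0.042, 0, 0], [0, 0, 0.042, 0, 0], [0, 0, 0, 0, 0], [0, 0, 0, 0, 0]]}}

```text
clock: 14.68
eef_pos: [549.5, -125.8, 276.1]
eef_rot: [-3.141, -0.0, 1.701]
wrist_force: [-0.9, -1.4, 0.4]
finger_gap: 47.2
finger_force: 0.0
```

```bash
python3 - <<'E'
from h import *
s=manip.read_state();print(s['eef_pos'],s['eef_rot'])
c=snap('wrist','w3');p=cloud(c);h=p[...,2];r=np.hypot(p[...,0]-552,p[...,1]+126.3)
m=(h>49)&(h<58)&(r<90);print('deck',cv2.minAreaRect(p[m][:,:2].astype(np.float32)),np.median(h[m]))
# sockets: dark grey blocks on deck: centroid of pixels lower brightness near the corners
th=np.radians(97.5);ex=np.array([np.cos(th),np.sin(th)]);ey=np.array([-ex[1],ex[0]])
g=c['img'].max(-1)
for a in(-56,56):
  for b in(-39,39):
    q=np.array([552.3,-126.4])+a*ex+b*ey
    mm=(np.abs((p[...,:2]-q)).max(-1)<14)&(g<140)
    pts=p[mm]; print(a,b,q.round(1),mm.sum(),np.round(np.nanmean(pts,0),1) if mm.sum() else '')
i=c['img'];cv2.imwrite('pics/c4.png',cv2.resize(i[110:310,190:490],(780,520),interpolation=cv2.INTER_CUBIC))
E
```

```text
[ 549.46261975 -125.80575098  276.099494  ] [-3.14061883e+00 -1.53355637e-04  1.70083477e+00]
deck ((551.6117553710938, -126.35688018798828), (96.1781234741211, 130.0176239013672), 7.424461364746094) 52.743437681025995
-56 -39 [ 598.3 -176.8] 410 [ 596.7 -176.1   45.1]
-56 39 [ 520.9 -187. ] 411 [ 522.6 -185.5   44.3]
56 -39 [583.7 -65.8] 497 [582.8 -65.2  45.3]
56 39 [506.3 -76. ] 439 [506.9 -75.2  44.9]
```

View pics/c4.png

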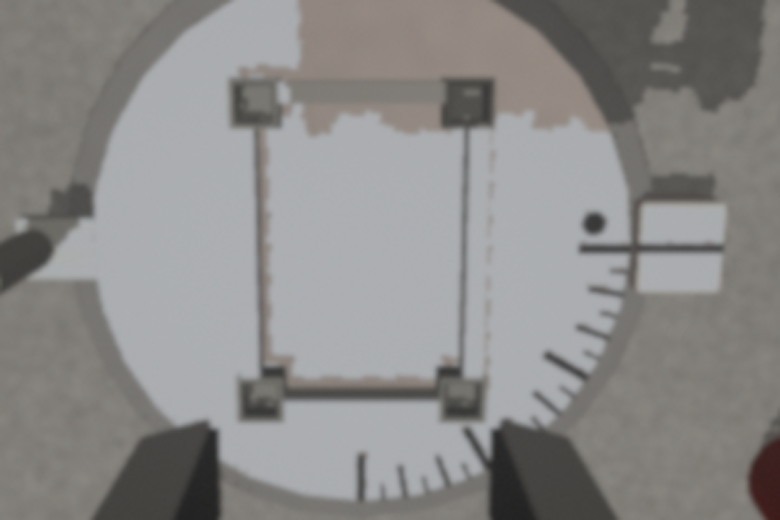

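The wrist crop shows the 0 mark in line with the index (580–720, 247) and four sockets at the corners. The seat measures (551.6, -126.4) with yaw 1.700. Next is frame C.

>>> {"name": "arm_command", "arguments": {"plan": [[0, 0, 0, 0, 0.112], [0, 0.025, -0.011, 0, 0], [0, 0.045, -0.02, 0, 0], [0, 0.048, -0.021, 0, 0], [0, 0.048, -0.021, 0, 0], [0, 0.048, -0.021, 0, 0], [0, 0.0445, -0.0193, 0, 0], [0, 0, 0, 0, 0], [0, 0, 0, 0, 0]]}}

```text
clock: 15.85
eef_pos: [432.0, 130.1, 276.8]
eef_rot: [3.141, 0.0, 1.589]
wrist_force: [-0.0, -0.4, 0.6]
finger_gap: 46.8
finger_force: 0.0
```

```bash
cat >> h.py <<'E'
def frame(tag,x,y,top,R=95,off=78):
    """wrist look at a frame/cover near x,y; deck rect, grip rect; prints the move to grasp"""
    c=snap('wrist',tag);p=cloud(c);h=p[...,2];r=np.hypot(p[...,0]-x,p[...,1]-y)
    m=(h>52)&(h<top+8)&(r<R); rc=cv2.minAreaRect(p[m][:,:2].astype(np.float32))
    g=(h>top-12)&(h<top+8)&(r<55); rg=cv2.minAreaRect(p[g][:,:2].astype(np.float32))
    print('deck',np.round(rc[0],1),np.round(rc[1],1),round(rc[2],1),'| grip',g.sum(),np.round(rg[0],1),np.round(rg[1],1),round(rg[2],1),'z',np.percentile(h[g],[50,90]).round(1))
    def yaw(r): a=r[2] if r[1][0]>r[1][1] else r[2]+90; return np.radians((a-90+90)%180-90+90)
    print('yaw deck',round(yaw(rc),3),'grip',round(yaw(rg),3))
    delta(*rg[0],off,yaw(rc))
    t=snap('top',tag+'t');q=cloud(t);hh=q[...,2]
    mm=((hh>50)&(hh<175)&(q[...,0]>250)&(q[...,0]<850)&(abs(q[...,1])<520)).astype(np.uint8)
    n,l,s,ct=cv2.connectedComponentsWithStats(mm)
    for i in range(1,n):
        if s[i,4]>1200: P=q[l==i]; rr=cv2.minAreaRect(P[:,:2].astype(np.float32)); print('  top',s[i,4],np.round(rr[0],1),np.round(rr[1],1),round(rr[2],1))
E
python3 - <<'E'
from h import *
frame('f1',432,131,108)
E
```

```text
deck [431.1 130.7] [ 96.1 129.4] 0.9 | grip 883 [431.1 131.1] [ 9.5 63.5] 1.1 z [107.3 108.4]
yaw deck 1.587 grip 1.589
now [432.2 129.9 276.7] 1.588 | roll 0.001 then dx,dy,dz mm 1.3 -1.0 198.7
  top 2452 [585.2 316.9] [131.7  95.8] 86.8
  top 2386 [593.9 122.6] [ 94.3 130.2] 3.4
  top 1775 [457.5 302.1] [ 83.3 123.1] 5.8
  top 1612 [432.8 110.9] [94.3 92. ] 1.5
```

View pics/f1.png

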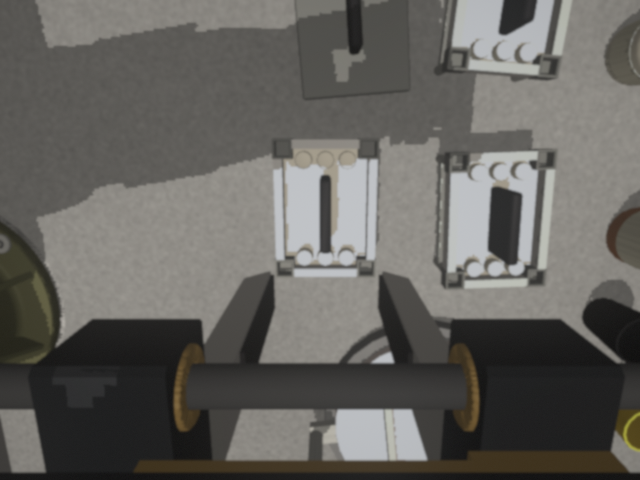

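The wrist view shows frame C's grip at (325,213) in line between the fingers, with its sockets at the deck corners. I'll descend, grip and lift.

>>> {"name": "arm_command", "arguments": {"newtons": 50, "plan": [[0, 0.001, -0.001, 0.04, 0], [0, 0, 0, 0.05, 0], [0, 0, 0, 0.05, 0], [0, 0, 0, 0.04, 0], [0, 0, 0, 0.019, 0], [0, 0, 0, 0, 0], [-1, 0, 0, 0, 0], [-1, 0, 0, 0, 0], [-1, 0, 0, 0, 0], [-1, 0, 0, 0, 0], [-1, 0, 0, 0, 0], [-1, 0, 0, 0, 0], [-1, 0, 0, -0.02, 0], [-1, 0, 0, -0.04, 0], [-1, 0, 0, -0.045, 0], [-1, 0, 0, -0.045, 0], [-1, 0, 0, 0, -0.112], [-1, 0, 0, 0, 0]]}}

```text
clock: 18.2
eef_pos: [430.8, 131.7, 227.1]
eef_rot: [-3.141, 0.0, 1.7]
wrist_force: [-0.1, -0.3, -2.7]
finger_gap: 9.5
finger_force: 50.0
```

```bash
python3 - <<'E'
from h import *
s=manip.read_state();print(s['wrist_force'],s['moment'],s['finger_gap'])
delta(551.6,-126.4,78+60,1.700)
E
```

```text
[-0.09077499 -0.28088429 -2.73726785] [-0.05980961  0.08822632 -0.0015028 ] 9.540009850603713
now [430.8 131.7 227.1] 1.7 | roll 0.0 then dx,dy,dz mm -271.5 86.5 89.1
```

>>> {"name": "arm_command", "arguments": {"plan": [[-1, -0.024, 0.008, 0, 0], [-1, -0.045, 0.014, 0, 0], [-1, -0.045, 0.014, 0, 0], [-1, -0.045, 0.0145, 0, 0], [-1, -0.045, 0.0145, 0, 0], [-1, -0.045, 0.0145, 0, 0], [-1, -0.0225, 0.007, 0, 0], [-1, 0, 0, 0, 0], [-1, 0, 0, 0.045, 0], [-1, 0, 0, 0.035, 0], [-1, 0, 0, 0, 0], [-1, 0, 0, 0, 0]]}}

```text
clock: 19.7
eef_pos: [552.5, -125.9, 148.9]
eef_rot: [3.14, 0.001, 1.701]
wrist_force: [-0.2, -0.0, -3.0]
finger_gap: 9.5
finger_force: 50.0
```

```bash
python3 - <<'E'
from h import *
delta(551.6,-126.4,77.7+39,1.700)
E
```

```text
now [ 552.5 -125.9  148.9] 1.701 | roll 0.001 then dx,dy,dz mm -0.4 -1.0 32.2
```

>>> {"name": "arm_command", "arguments": {"plan": [[-1, -0.0004, -0.001, 0.01, 0], [-1, 0, 0, 0.006, 0], [-1, 0, 0, 0.004, 0], [-1, 0, 0, 0.004, 0], [-1, 0, 0, 0.004, 0], [-1, 0, 0, 0.002, 0], [-1, 0, 0, 0.001, 0], [-1, 0, 0, 0, 0]]}}

```text
clock: 20.7
eef_pos: [551.2, -126.8, 116.7]
eef_rot: [3.141, 0.0, 1.701]
wrist_force: [-1.9, 0.4, -0.0]
finger_gap: 9.8
finger_force: 50.0
```

>>> {"name": "arm_command", "arguments": {"plan": [[-1, 0, 0, 0.0015, 0], [-1, 0, 0, 0, 0], [-0.6, 0, 0, 0, 0], [0, 0, 0, 0, 0], [0, 0, 0, 0, 0], [0, 0, 0, -0.04, 0], [0, 0, 0, -0.06, 0], [0, 0, 0, -0.06, 0.07], [0, 0.023, 0.006, 0, 0], [0, 0.045, 0.01, 0, 0], [0, 0.045, 0.01, 0, 0], [0, 0.045, 0.011, 0, 0], [0, 0.045, 0.01, 0, 0], [0, 0.043, 0.01, 0, 0], [0, 0, 0, 0, 0], [0, 0, 0, 0, 0]]}}

```text
clock: 22.7
eef_pos: [593.3, 121.8, 274.8]
eef_rot: [-3.141, 0.0, 1.631]
wrist_force: [-0.5, -0.4, -0.6]
finger_gap: 47.0
finger_force: 0.0
```

```bash
cat >> h.py <<'E'
def stacked(tag):
    c=load(tag);p=cloud(c);h=p[...,2];r=np.hypot(p[...,0]-552,p[...,1]+126.3)
    m=(h>85)&(r<95); P=p[m]; z=h[m]; top=np.percentile(z,99)
    for lo,hi in((top-10,top+5),(top-45,top-28)):
        k=(z>lo)&(z<hi); rr=cv2.minAreaRect(P[k][:,:2].astype(np.float32)); print(tag,'stack z',lo.round(),k.sum(),np.median(z[k]).round(1),np.round(rr[0],1),np.round(rr[1],1),round(rr[2],2))
E
python3 - <<'E'
from h import *
frame('f2',594,123,108)
stacked('f2t')
E
```

```text
deck [593.2 122.7] [ 96.1 129.8] 3.0 | grip 885 [593.  123.2] [ 9.5 63.5] 3.5 z [107.2 108.4]
yaw deck 1.624 grip 1.632
now [593.3 121.4 274.9] 1.63 | roll 0.006 then dx,dy,dz mm 1.8 -0.2 196.9
  top 1232 [595.7  93.6] [94.4 72. ] 3.1
  top 2592 [ 552.  -127.4] [ 96.  131.6] 7.5
f2t stack z 138.0 140 146.4 [ 552.1 -127.4] [10.  62.5] 7.68
f2t stack z 103.0 953 111.8 [ 552.1 -128. ] [ 96.  130.3] 7.52
```

>>> {"name": "arm_command", "arguments": {"plan": [[0, 0.0018, 0, 0.04, 0], [0, 0, 0, 0.05, 0], [0, 0, 0, 0.05, 0], [0, 0, 0, 0.04, 0], [0, 0, 0, 0.017, 0], [0, 0, 0, 0, 0], [-1, 0, 0, 0, 0], [-1, 0, 0, 0, 0], [-1, 0, 0, 0, 0], [-1, 0, 0, 0, 0], [-1, 0, 0, 0, 0], [-1, 0, 0, 0, 0], [-1, 0, 0, -0.025, 0], [-1, 0, 0, -0.045, 0], [-1, 0, 0, -0.05, 0], [-1, 0, 0, -0.05, 0], [-1, 0, 0, -0.01, -0.07], [-1, 0, 0, 0, 0]]}}

```text
clock: 25.05
eef_pos: [593.2, 124.0, 258.0]
eef_rot: [3.141, 0.0, 1.701]
wrist_force: [0.5, -0.4, -4.0]
finger_gap: 9.7
finger_force: 50.0
```

```bash
python3 - <<'E'
from h import *
delta(551.6,-126.4,77.7+99+25,1.700)
E
```

```text
now [593.2 124.  258. ] 1.701 | roll 0.001 then dx,dy,dz mm -243.0 -73.5 56.3
```

>>> {"name": "arm_command", "arguments": {"plan": [[-1, -0.024, -0.008, 0, 0], [-1, -0.045, -0.0135, 0, 0], [-1, -0.045, -0.0135, 0, 0], [-1, -0.045, -0.0135, 0, 0], [-1, -0.045, -0.0135, 0, 0], [-1, -0.039, -0.0115, 0, 0], [-1, 0, 0, 0, 0], [-1, 0, 0, 0.03, 0], [-1, 0, 0, 0.026, 0], [-1, 0, 0, 0, 0], [-1, 0, 0, 0, 0]]}}

```text
clock: 26.42
eef_pos: [552.2, -126.0, 202.7]
eef_rot: [3.141, 0.0, 1.701]
wrist_force: [-0.0, 0.9, -2.6]
finger_gap: 9.6
finger_force: 50.0
```

```bash
python3 - <<'E'
from h import *
delta(551.6,-126.4,77.7+99,1.700)
E
```

```text
now [ 552.2 -126.   202.7] 1.701 | roll 0.001 then dx,dy,dz mm -0.3 -0.6 26.0
```

>>> {"name": "arm_command", "arguments": {"plan": [[-1, -0.0003, -0.0006, 0.006, 0], [-1, 0, 0, 0.005, 0], [-1, 0, 0, 0.004, 0], [-1, 0, 0, 0.004, 0], [-1, 0, 0, 0.004, 0], [-1, 0, 0, 0.002, 0], [-1, 0, 0, 0.002, 0], [-1, 0, 0, 0, 0]]}}

```text
clock: 27.42
eef_pos: [551.6, -127.0, 176.9]
eef_rot: [3.14, 0.001, 1.701]
wrist_force: [-5.2, 1.0, 12.2]
finger_gap: 9.3
finger_force: 50.0
```

>>> {"name": "arm_command", "arguments": {"plan": [[-0.6, 0, 0, 0, 0], [0, 0, 0, 0, 0], [0, 0, 0, 0, 0], [0, 0, 0, -0.04, 0], [0, 0, 0, -0.06, 0.093], [0, 0, 0, 0, 0.093], [0, 0.03, 0, 0, 0], [0, 0.046, 0.001, 0, 0], [0, 0.046, 0.001, 0, 0], [0, 0.046, 0.001, 0, 0], [0, 0.046, 0.001, 0, 0], [0, 0.046, 0.001, 0, 0], [0, 0.046, 0.001, 0, 0], [0, 0.046, 0.001, 0, 0], [0, 0.046, 0.001, 0, 0], [0, 0.046, 0.001, 0, 0], [0, 0, 0, 0, 0], [0, 0, 0, 0, 0]]}}

```text
clock: 29.68
eef_pos: [585.1, 315.5, 274.7]
eef_rot: [-3.141, 0.0, 1.515]
wrist_force: [-1.0, 0.4, -0.6]
finger_gap: 47.2
finger_force: 0.0
```

```bash
python3 - <<'E'
from h import *
frame('f3',585,317,108)
stacked('f3t')
E
```

```text
deck [561.5 318.6] [130.3 142.5] 86.8 | grip 885 [584.3 317.9] [63.3  9.5] 86.6 z [107.3 108.4]
yaw deck 3.085 grip 1.512
now [585.2 315.1 274.9] 1.514 | roll 1.571 then dx,dy,dz mm -1.1 -2.8 196.9
  top 2448 [585.2 317. ] [132.1  96. ] 86.8
  top 2698 [ 552.1 -127.1] [ 95.8 131.3] 7.4
  top 2425 [451.6 297.9] [ 95.9 131.7] 5.6
f3t stack z 198.0 161 206.1 [ 552.2 -128.2] [ 9.9 63. ] 7.38
f3t stack z 163.0 1080 171.7 [ 552.2 -127.9] [ 95.8 129.8] 7.43
```

>>> {"name": "arm_command", "arguments": {"plan": [[0, 0.0027, -0.001, 0.04, 0], [0, 0, 0, 0.05, 0], [0, 0, 0, 0.05, 0], [0, 0, 0, 0.04, 0], [0, 0, 0, 0.017, 0], [0, 0, 0, 0, 0], [-1, 0, 0, 0, 0], [-1, 0, 0, 0, 0], [-1, 0, 0, 0, 0], [-1, 0, 0, 0, 0], [-1, 0, 0, 0, 0], [-1, 0, 0, 0, 0], [-1, 0, 0, -0.025, 0], [-1, 0, 0, -0.045, 0], [-1, 0, 0, -0.05, 0], [-1, 0, 0, -0.05, 0], [-1, 0, 0, -0.05, -0.093], [-1, 0, 0, 0, -0.093], [-1, 0, 0, 0, 0]]}}

```text
clock: 32.15
eef_pos: [584.1, 318.6, 297.1]
eef_rot: [-3.14, 0.0, 1.7]
wrist_force: [0.4, 0.5, -4.8]
finger_gap: 10.2
finger_force: 50.0
```

```bash
python3 - <<'E'
from h import *
delta(551.6,-126.4,77.7+159+25,1.700)
E
```

```text
now [584.1 318.6 297.1] 1.7 | roll 0.0 then dx,dy,dz mm -437.1 -89.5 35.4
```

>>> {"name": "arm_command", "arguments": {"plan": [[-1, -0.024, -0.005, 0, 0], [-1, -0.045, -0.009, 0, 0], [-1, -0.046, -0.0095, 0, 0], [-1, -0.046, -0.0095, 0, 0], [-1, -0.046, -0.0095, 0, 0], [-1, -0.046, -0.0095, 0, 0], [-1, -0.046, -0.0095, 0, 0], [-1, -0.046, -0.0095, 0, 0], [-1, -0.046, -0.0095, 0, 0], [-1, -0.046, -0.009, 0, 0], [-1, 0, 0, 0, 0], [-1, 0, 0, 0.02, 0], [-1, 0, 0, 0.014, 0], [-1, 0, 0, 0, 0], [-1, 0, 0, 0, 0]]}}

```text
clock: 34.02
eef_pos: [552.3, -125.9, 264.5]
eef_rot: [3.141, 0.0, 1.701]
wrist_force: [-0.1, 0.5, -3.5]
finger_gap: 9.8
finger_force: 50.0
```

```bash
python3 - <<'E'
from h import *
delta(551.6,-126.4,77.7+159,1.700)
E
```

```text
now [ 552.3 -125.9  264.5] 1.701 | roll 0.001 then dx,dy,dz mm -0.4 -0.8 27.8
```

>>> {"name": "arm_command", "arguments": {"plan": [[-1, -0.0004, -0.0007, 0.008, 0], [-1, 0, 0, 0.005, 0], [-1, 0, 0, 0.004, 0], [-1, 0, 0, 0.004, 0], [-1, 0, 0, 0.004, 0], [-1, 0, 0, 0.002, 0], [-1, 0, 0, 0.0015, 0], [-1, 0, 0, 0, 0]]}}

```text
clock: 35.02
eef_pos: [551.7, -126.8, 236.7]
eef_rot: [3.14, 0.001, 1.701]
wrist_force: [-2.6, 0.3, 5.2]
finger_gap: 9.7
finger_force: 50.0
```

>>> {"name": "arm_command", "arguments": {"plan": [[-0.6, 0, 0, 0, 0], [0, 0, 0, 0, 0], [0, 0, 0, 0, 0], [0, 0, 0, -0.035, 0], [0, 0, 0, -0.04, 0.032], [0, 0.025, -0.003, 0, 0], [0, 0.045, -0.006, 0, 0], [0, 0.045, -0.006, 0, 0], [0, 0.045, -0.006, 0, 0], [0, 0.045, -0.006, 0, 0], [0, 0.045, -0.006, 0, 0], [0, 0.045, -0.006, 0, 0], [0, 0.045, -0.006, 0, 0], [0, 0.045, -0.006, 0, 0], [0, 0.045, -0.006, 0.01, 0], [0, 0, 0, 0.03, 0], [0, 0, 0, 0, 0], [0, 0, 0, 0, 0]]}}

```text
clock: 37.28
eef_pos: [453.1, 295.4, 271.6]
eef_rot: [3.141, -0.0, 1.668]
wrist_force: [0.1, 0.2, 0.2]
finger_gap: 47.4
finger_force: 0.0
```

```bash
python3 - <<'E'
from h import *
frame('f4',452,298,98,off=68)
stacked('f4t')
E
```

```text
deck [450.9 298.3] [ 96.2 129.7] 5.5 | grip 840 [451.2 298.7] [ 9.5 63.3] 5.3 z [97.3 98.4]
yaw deck 1.667 grip 1.663
now [453.2 295.4 271.8] 1.668 | roll 0.001 then dx,dy,dz mm 3.5 -1.7 203.8
  top 2448 [451.6 297.9] [ 95.9 131.7] 5.7
f4t stack z 258.0 176 266.1 [ 552.6 -128.4] [ 9.9 63.1] 7.66
f4t stack z 223.0 1206 231.6 [ 552.6 -127.8] [ 95.8 129.6] 7.53
```

>>> {"name": "arm_command", "arguments": {"plan": [[0, 0.0035, -0.0017, 0.045, 0], [0, 0, 0, 0.05, 0], [0, 0, 0, 0.05, 0], [0, 0, 0, 0.04, 0], [0, 0, 0, 0.0175, 0], [0, 0, 0, 0, 0], [-1, 0, 0, 0, 0], [-1, 0, 0, 0, 0], [-1, 0, 0, 0, 0], [-1, 0, 0, 0, 0], [-1, 0, 0, 0, 0], [-1, 0, 0, -0.025, 0], [-1, 0, 0, -0.05, 0], [-1, 0, 0, -0.05, 0], [-1, 0, 0, -0.05, 0], [-1, 0, 0, -0.05, 0], [-1, 0, 0, -0.05, -0.032], [-1, 0, 0, 0, 0], [-1, 0, 0, 0, 0]]}}

```text
clock: 39.75
eef_pos: [450.4, 298.8, 341.2]
eef_rot: [-3.139, 0.001, 1.701]
wrist_force: [-0.1, 0.0, -4.4]
finger_gap: 9.9
finger_force: 50.0
```

```bash
python3 - <<'E'
from h import *
delta(551.6,-126.4,69.1+219+25,1.700)
E
```

```text
now [450.4 298.8 341.2] 1.701 | roll 0.001 then dx,dy,dz mm -434.7 45.6 28.1
```

>>> {"name": "arm_command", "arguments": {"plan": [[-1, -0.024, 0.003, -0.008, 0], [-1, -0.045, 0.0045, 0, 0], [-1, -0.0455, 0.0047, 0, 0], [-1, -0.0455, 0.0047, 0, 0], [-1, -0.0455, 0.0047, 0, 0], [-1, -0.0455, 0.0047, 0, 0], [-1, -0.0455, 0.0047, 0, 0], [-1, -0.0455, 0.0047, 0, 0], [-1, -0.0455, 0.0047, 0, 0], [-1, -0.0462, 0.0047, 0, 0], [-1, 0, 0, 0, 0], [-1, 0, 0, 0.02, 0], [-1, 0, 0, 0.015, 0], [-1, 0, 0, 0, 0], [-1, 0, 0, 0, 0]]}}

```text
clock: 41.62
eef_pos: [551.7, -124.9, 316.4]
eef_rot: [3.141, 0.0, 1.701]
wrist_force: [-0.3, 0.5, -4.3]
finger_gap: 9.9
finger_force: 50.0
```

```bash
python3 - <<'E'
from h import *
delta(551.6,-126.4,69.1+219,1.700)
E
```

```text
now [ 551.7 -124.9  316.4] 1.701 | roll 0.001 then dx,dy,dz mm -1.4 -0.3 28.3
```

>>> {"name": "arm_command", "arguments": {"plan": [[-1, -0.0015, -0.0003, 0.008, 0], [-1, 0, 0, 0.005, 0], [-1, 0, 0, 0.004, 0], [-1, 0, 0, 0.004, 0], [-1, 0, 0, 0.004, 0], [-1, 0, 0, 0.002, 0], [-1, 0, 0, 0.0015, 0], [-1, 0, 0, 0, 0]]}}

```text
clock: 42.62
eef_pos: [551.5, -126.7, 287.4]
eef_rot: [-3.142, -0.0, 1.701]
wrist_force: [0.4, 0.3, -4.0]
finger_gap: 9.8
finger_force: 50.0
```

>>> {"name": "arm_command", "arguments": {"plan": [[-1, 0, 0, 0.001, 0], [-1, 0, 0, 0.001, 0], [-1, 0, 0, 0, 0]]}}

```text
clock: 43.0
eef_pos: [551.7, -126.8, 286.6]
eef_rot: [3.14, 0.001, 1.701]
wrist_force: [-1.2, 0.9, 5.7]
finger_gap: 9.4
finger_force: 50.0
```

>>> {"name": "arm_command", "arguments": {"plan": [[-0.6, 0, 0, 0, 0], [0, 0, 0, 0, 0], [0, 0, 0, 0, 0], [0, 0, 0, -0.035, 0], [0, 0, 0, -0.04, 0], [0, 0, 0, 0, -0.171], [0, 0, 0, 0, -0.171], [0, 0, 0, 0, -0.171], [0, 0, 0, 0, -0.171], [0, 0, 0, 0, -0.171], [0, 0, 0, 0, -0.171], [0, 0, 0, 0, -0.171], [0, 0, 0, 0, -0.171], [0, 0.04, -0.008, 0, 0], [0, 0.04, -0.008, 0, 0], [0, 0.045, -0.009, 0, 0], [0, 0, 0, 0, 0], [0, 0, 0, 0, 0]]}}

```text
clock: 45.25
eef_pos: [425.4, -142.6, 360.6]
eef_rot: [-3.141, 0.001, 3.069]
wrist_force: [0.3, 0.6, 0.1]
finger_gap: 46.7
finger_force: 0.0
```

```bash
python3 - <<'E'
from h import *
s=snap('scene','s5'); c=snap('top','t5'); stacked('t5'); stacked('s5')
delta(425.2,-142.4,66,3.07)
print(manip.read_state()['joints'])
cv2.imwrite('pics/c5.png',cv2.resize(s['img'][90:300,150:350],(570,600),interpolation=cv2.INTER_CUBIC))
E
```

```text
t5 stack z 655.0 359 660.1 [ 464.5 -117.6] [42.4 17. ] 73.25
t5 stack z 620.0 74 632.6 [ 473.  -123.5] [60.4 20.6] 87.91
s5 stack z 542.0 109 550.7 [ 462.6 -141.1] [ 7.2 37. ] 5.14
s5 stack z 507.0 0 nan [0. 0.] [0. 0.] 0.0
now [ 425.7 -142.5  360.2] 3.069 | roll -0.001 then dx,dy,dz mm 0.5 0.1 294.2
[-4.04707470e-01 -3.69803252e-03  1.51586777e+00  4.97936013e-05
  1.63002855e+00 -1.90310824e+00]
  return _methods._mean(a, axis=axis, dtype=dtype,
  ret = ret.dtype.type(ret / rcount)
```

View pics/c5.png

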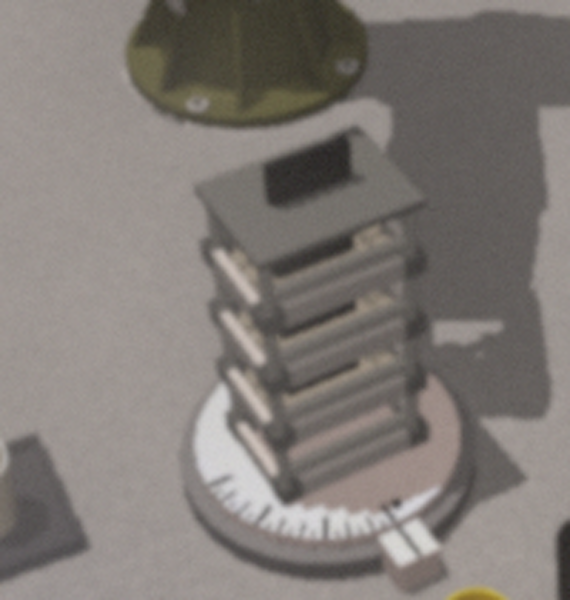

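The scene crop shows three frames and the cover in an upright, evenly spaced stack on the bottom frame. I'll check the cover's height numerically and then turn.

```bash
python3 - <<'E'
from h import *
p=cloud(load('s5'));h=p[...,2];r=np.hypot(p[...,0]-552,p[...,1]+126.3)
for lo,hi in((308,325),(276,292)):
  m=(h>lo)&(h<hi)&(r<95);rr=cv2.minAreaRect(p[m][:,:2].astype(np.float32));print(m.sum(),np.percentile(h[m],[10,50,90]),rr)
m=(h>276)&(h<292)&(r<95);P=p[m];A=np.c_[P[:,:2]-[552,-126],np.ones(len(P))];print(np.linalg.lstsq(A,P[:,2],rcond=None)[0])
E
```

```text
199 [309.44114243 314.45794887 317.22398271] ((554.0830078125, -129.4478302001953), (14.4741849899292, 64.32594299316406), 5.076633930206299)
1878 [280.26071827 282.56681563 284.72483802] ((553.283203125, -129.45822143554688), (101.5885009765625, 130.82728576660156), 7.298927307128906)
[-1.04078903e-02  4.64138752e-05  2.82682746e+02]
```

>>> {"name": "arm_command", "arguments": {"newtons": 40, "plan": [[0, 0, 0, 0.03, 0], [0, 0, 0, 0.05, 0], [0, 0, 0, 0.05, 0], [0, 0, 0, 0.05, 0], [0, 0, 0, 0.04, 0], [0, 0, 0, 0.03, 0], [0, 0, 0, 0, 0]]}}

```text
clock: 46.22
eef_pos: [424.5, -142.0, 108.6]
eef_rot: [3.14, -0.004, 3.069]
wrist_force: [-0.4, -0.2, 0.9]
finger_gap: 46.9
finger_force: 0.0
```

>>> {"name": "arm_command", "arguments": {"plan": [[0, -0.0003, 0, 0.025, 0], [0, 0, 0, 0.0175, 0], [0, 0, 0, 0, 0], [-0.5, 0, 0, 0, 0], [-1, 0, 0, 0, 0], [-1, 0, 0, 0, 0], [-1, 0, 0, 0, 0], [-1, 0, 0, 0, 0]]}}

```text
clock: 47.22
eef_pos: [425.5, -142.6, 68.3]
eef_rot: [-3.142, 0.001, 3.069]
wrist_force: [-0.1, 2.5, 5.5]
finger_gap: 15.3
finger_force: 40.0
```

```bash
python3 - <<'E'
from h import *
s=manip.read_state();P=s['eef_pos'];print(P,s['eef_rot'],s['wrist_force'])
# rows: 12 steps rotate about axis by +30deg total, tool roll -0.4 total
C=np.array([551.6,-126.4]);r0=P[:2]-C;yaw=s['eef_rot'][2];n=14
print(np.hypot(*r0),np.degrees(np.arctan2(r0[1],r0[0])))
rot=lambda a:np.array([[np.cos(a),-np.sin(a)],[np.sin(a),np.cos(a)]])
T=np.radians(30.0)
for k in range(n):
  d=rot(T*(k+1)/n)@r0-rot(T*k/n)@r0; y=yaw+.4*k/n
  print(round(d[0]*np.cos(y)+d[1]*np.sin(y),2),round(d[0]*np.sin(y)-d[1]*np.cos(y),2),round(-.4/n,4))
E
```

```text
[ 425.52608133 -142.62018988   68.3298105 ] [-3.14150820e+00  5.81540440e-04  3.06877141e+00] [-0.09125225  2.45721961  5.53599757]
127.11305018814362 -172.6688159628395
-1.03 -4.64 -0.0286
-1.08 -4.63 -0.0286
-1.12 -4.62 -0.0286
-1.16 -4.61 -0.0286
-1.2 -4.6 -0.0286
-1.24 -4.59 -0.0286
-1.28 -4.58 -0.0286
-1.32 -4.57 -0.0286
-1.36 -4.56 -0.0286
-1.4 -4.54 -0.0286
-1.44 -4.53 -0.0286
-1.48 -4.52 -0.0286
-1.52 -4.5 -0.0286
-1.56 -4.49 -0.0286
```

>>> {"name": "arm_command", "arguments": {"plan": [[-1, -0.001, -0.0046, 0, -0.0286], [-1, -0.0011, -0.0046, 0, -0.0286], [-1, -0.0011, -0.0046, 0, -0.0286], [-1, -0.0012, -0.0046, 0, -0.0286], [-1, -0.0012, -0.0046, 0, -0.0286], [-1, -0.0012, -0.0046, 0, -0.0286], [-1, -0.0013, -0.0046, 0, -0.0286], [-1, -0.0013, -0.0046, 0, -0.0286], [-1, -0.0014, -0.0046, 0, -0.0286], [-1, -0.0014, -0.0045, 0, -0.0286], [-1, -0.0014, -0.0045, 0, -0.0286], [-1, -0.0015, -0.0045, 0, -0.0286], [-1, -0.0015, -0.0045, 0, -0.0286], [-1, -0.0016, -0.0045, 0, -0.0286], [-1, 0, 0, 0, 0], [-1, 0, 0, 0, 0]]}}

```text
clock: 49.22
eef_pos: [450.3, -203.6, 68.3]
eef_rot: [-3.141, -0.0, -2.814]
wrist_force: [-3.0, -0.2, 6.2]
finger_gap: 15.3
finger_force: 40.0
```

```bash
python3 - <<'E'
from h import *
s=manip.read_state();P=s['eef_pos'];print(P,s['eef_rot'],s['wrist_force'],np.degrees(np.arctan2(P[1]+126.4,P[0]-551.6)))
c=snap('top','t6');p=cloud(c);h=p[...,2];r=np.hypot(p[...,0]-552,p[...,1]+126.3)
m=(h>276)&(h<292)&(r<95);print(cv2.minAreaRect(p[m][:,:2].astype(np.float32)),np.median(h[m]))
cv2.imwrite('pics/c6.png',cv2.resize(c['img'][200:320,300:420],(600,600),interpolation=cv2.INTER_CUBIC))
E
```

```text
[ 450.30033266 -203.62472145   68.30057952] [-3.14112593e+00 -3.59065091e-04 -2.81350576e+00] [-2.96181247 -0.16267565  6.18513022] -142.68030085663796
((553.511474609375, -127.50544738769531), (95.9176254272461, 130.24583435058594), 37.56029510498047) 282.2408832720319
```

View pics/c6.png

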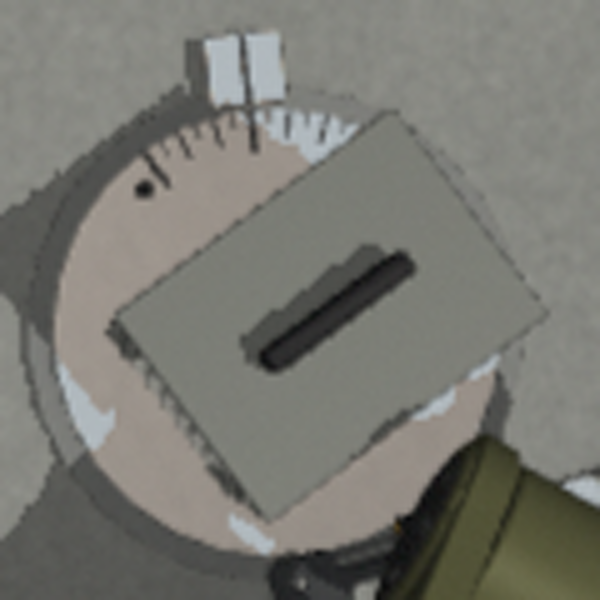

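The crop shows the 30 mark in line with the index (250,130), and the cover is still level at its height. I'll release and withdraw.

>>> {"name": "arm_command", "arguments": {"plan": [[-0.7, 0, 0, 0, 0], [-0.2, 0, 0, 0, 0], [0, 0, 0, 0, 0], [0, 0, 0, 0, 0], [0, 0, 0, -0.02, 0], [0, 0, 0, -0.03, 0], [0, 0, 0, -0.03, 0], [0, 0.03, 0, 0, 0], [0, 0.04, 0, 0, 0], [0, 0, 0, 0, 0], [0, 0, 0, 0, 0]]}}

```text
clock: 50.65
eef_pos: [384.5, -226.0, 148.1]
eef_rot: [-3.141, 0.0, -2.814]
wrist_force: [-0.6, 0.6, 0.5]
finger_gap: 47.1
finger_force: 0.0
```

```bash
python3 - <<'E'
from h import *
print(manip.read_state()['eef_pos'])
c=snap('top','t7');s=snap('scene','s7');p=cloud(c);h=p[...,2];r=np.hypot(p[...,0]-552,p[...,1]+126.3)
m=(h>276)&(h<292)&(r<95);print(cv2.minAreaRect(p[m][:,:2].astype(np.float32)),np.median(h[m]))
m=(h>50)&(h<90)&(np.hypot(p[...,0]-503,p[...,1]+391)<60);print('beaker',cv2.minAreaRect(p[m][:,:2].astype(np.float32)),np.percentile(h[m],95))
cv2.imwrite('pics/c7.png',s['img'])
E
```

```text
[ 384.52788812 -225.95097381  148.11625319]
((553.4140014648438, -127.39743041992188), (95.88075256347656, 130.122802734375), 37.70075988769531) 282.12297755605005
beaker ((504.54168701171875, -389.7826843261719), (49.66061019897461, 53.463497161865234), 0.7329962253570557) 75.55752049076668
```

View pics/c7.png

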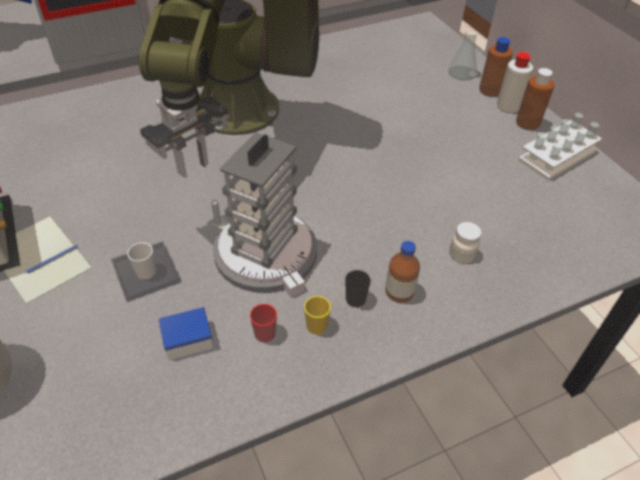

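The final view shows the stack standing at (262,205), the beaker upright in the tray at (142,262), the surrounding bottles and boxes undisturbed, and the arm clear.

```bash
python3 -c "
from cell import ticket
print(ticket.sign_off())"
```

```text
the job is handed in; nothing more can be done
None
```

The job is done and handed in: the beaker stands upright in the drip tray, the three frames and the cover are fully home, the turntable reads 30, and nothing around was disturbed.

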